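# Load the pattern cartridge into the craft cutter

## Task

Load the orange pattern cartridge into the bay on top of the white pattern cutter: stand it in the bay and push it down all the way once, so that the push-push catch holds it down when you let go. Pushing it all the way down a second time would pop it up again, so leave it caught and upright, with the hand clear.

Things in the scene. Friction and masses are not known exactly. Their poses are not given: they have to be found in the camera images.
- orange_mid (a point): Centre of the loose orange cartridge: an upright block 26 mm thick (its x) by 54 mm wide (its y) by 100 mm tall (its z, up), about 100 g, dark ribs round its upper part (grip it there: the bay swallows the rest), white label below; either way round is the same. It starts standing on the work surface. A blue and a green cartridge of the same shape (not wanted) stand nearby, 60 mm or more apart.
- bay (a point): Centre of the bay opening, at the level of the cutter's deck. A grey funnel, 72 mm (x) by 104 mm (y) at the deck, narrows at 45 degrees over 12 mm to a straight shaft 48 mm (x) by 80 mm (y). The cartridge goes in standing and loosely, thickness along this x, width along this y. On the tray when up it stands 55 mm proud of the deck; caught down 38 mm; at the bottom of the push 27 mm.
- tray (a joint): Red sprung tray in the shaft: how far it is pressed down, m. 0 = up (start), 45 mm below the deck; 0.028 = bottom stop. The spring resists with 6 N (top) to 9 N (bottom). Let go after passing 0.026, it rises to about 0.018 and the catch holds it; let go earlier, it comes back up. Caught and pressed to the bottom again, it is released to 0.
- cutter: The fixed white pattern cutter with orange ends, its flat deck 95 mm above the work surface. Origin on the work surface straight below the bay's centre, z up, axes as the bay's. It is 160 mm deep (80 mm either side in x) and 290 mm long: from 85 mm towards -y to 205 mm towards +y.
There are look-alikes about, which are no part of the job. Several things look just like the part that bears orange_mid: the one meant starts nearest to the robot's base.

How it is judged:
By the outcome, as a careful person would: the job done as asked, in the order asked, and still so for the second after the job is handed in, with the robot touching nothing.
It also fails if it takes over 46 s, if anything falls off the work surface, if the arm or the gripper's body presses on something with over 40 N, if the wrist force passes 120 N, or if a joint passes its speed limit or range.

## Robot

A 6-joint arm with a two-finger parallel gripper is mounted at the origin on the work surface. World frame = base frame: x ahead of the robot, y to its left, z up, the work surface at z = 0. Lengths are in m, angles in rad, forces in N, time in s.
With the tool pointing down it reaches from about 0.35 to 0.875 m from the base axis. Payload 4.2 kg.
Tool frame: the origin (TCP) lies midway between the tips of the shut fingers; the grasp point (between the pads) lies 19 mm behind it; z points along the fingers, y is the direction in which the jaws open and shut (so a half turn about z gives the same grasp; the last joint's range is limited). The gripper opens to 85 mm and grips with 20 to 120 N. Pads are 22 mm wide; open, the fingers measure 114 mm over their backs; the gripper's body (76 mm by 85 mm) begins 54 mm behind the grasp point. The pads swing forward as they close: fully open they stand 13 mm farther back than shut.
Start: joints at [1.595, 0.385, 0.008, 0, -1.194, -0.259], TCP at [0.145, 0.608, 0.231] pointing down, gripper open.
Joint ranges: [-3.14, 3.14], [-1.21, 2.06], [-1.07, 1.41], [-3.16, 2.05], [-2.99, -0.16], [-3.1, 3.1]. Speed limits (rad/s): [2.79, 2.79, 3.14, 3.14, 3.14, 3.14].

## Interface

Orientations are given as a unit quaternion [x, y, z, w].
In Python, from workcell import bot gives the robot as it stands.
- The arm moves only by the tool send_rows, never from a script. Its argument "plan" is a list of rows, each a list of 7 numbers: the shift along the tool's x, y, z in mm, then the turn, a rotation vector about the tool's x, y, z in rad, then the finger opening in mm, from 0 to 85.4. In form: [[x, y, z, wx, wy, wz, hand], ...]. A call has 1 to 12 rows; each row shifts and turns the commanded pose from where the row before left it, along the tool's axes as they then stand; what a row does not reach is not made up. A row lasts 1/8 s, in which the tool goes at most 62.5 mm and 10.7 degrees, less where a joint would pass 70% of its speed; a pose out of reach is approached as far as the arm can. A call is refused whole if a number of a shift passes 62.5 or a number of a turn 0.188, either way. A call with a gripper value outside its range is refused whole. The fingers move at their own pace and stop on an object; the grip force is fixed at half the most. Time passes only in rows, so rows that do not move let the fingers close. It gives the time, the measured TCP pose, the force and the opening at its end, in the units of the state.
- bot.state(): the state, without advancing time (a new reading comes with each control period).
- bot.camera(name): name is "side" or "top"; returns a dict with "img" (420x560x3 uint8, blue, green, red), "camera_matrix" (3x3 intrinsics, pixels), "R" (3x3) and "t" (3): a world point X has camera coordinates R X + t. Camera axes: x right, y down, z forward; pixel columns grow to the right and rows downward; lengths in m; the calibration is good to about 2 mm. A picture is of the moment at which its call begins. There is no depth.
- bot.finish_job(): hands the job in, once; it reports no verdict.
The state is a dict: "clock": time; "joint_positions": joint angles; "qvel": joint speeds; "effort": joint torques, N m; "eef_pos": TCP position; "tcp_rot": TCP orientation; "wrist_force": force on the tool from outside, world axes, zero at the start; "ft_torque": the same for the moment, N m; "grip_width": opening from 0.0 (shut) to 1.0 (fully open).
Only numpy, scipy, OpenCV 4.12 (cv2) and the standard library are available. Lean on these libraries where they do the work, as an engineer would, in place of code of your own. Each camera call takes 0.05 s, during which the arm holds its last target. There are 200 camera calls.

## Working session

There is one attempt and no reset: what is moved stays moved. The work goes in short steps, Python scripts to look and compute and a tool call to move; the robot and the scene stay as the last step left them, time stands still between calls to the robot, and variables do not carry over. Pictures are saved under pics/ and viewed, about 8 in all and at most 12, crops included, and the job is handed in when it is done.

Besides the shell and the picture viewer there is one more tool, called after "Call:" by a JSON object that holds its "api" and its "payload", one argument or row to a line. send_rows: Moves the arm, as the interface text tells. Its arguments: {"type":"object","properties":{"plan":{"type":"array","items":{"type":"array","items":{"type":"number"}}}},"required":["plan"]}

```bash
mkdir -p pics; python3 - <<'E'
from workcell import bot
import cv2,pickle
for n in("side","top"):
    c=bot.camera(n);cv2.imwrite(f"pics/{n}0.png",c["img"]);pickle.dump(c,open(f"pics/{n}0.pkl","wb"))
    print(n,c["camera_matrix"].round(1).tolist(),c["R"].round(4).tolist(),c["t"].round(4).tolist())
s=bot.state();print({k:s[k] for k in("clock","eef_pos","tcp_rot","wrist_force","grip_width")})
E
```

```text
side [[528.9, 0.0, 283.1], [0.0, 528.9, 210.0], [0.0, 0.0, 1.0]] [[0.6815, -0.7314, 0.0253], [-0.3507, -0.3567, -0.8659], [0.6423, 0.5813, -0.4995]] [-0.4354, 0.2556, 0.8147]
top [[426.6, 0.0, 282.9], [0.0, 426.6, 206.4], [0.0, 0.0, 1.0]] [[-0.019, -0.9998, -0.0038], [-0.9769, 0.0194, -0.213], [0.213, -0.0003, -0.977]] [-0.0355, 0.5636, 0.7402]
{'clock': 0.1, 'eef_pos': array([0.14524941, 0.60735611, 0.23033265]), 'tcp_rot': array([ 9.93109045e-01, -1.17189926e-01, -6.80193969e-05,  9.70399159e-04]), 'wrist_force': array([-0.37293867, -0.06664834,  0.10603729]), 'grip_width': 0.9956473390086452}
```

View pics/top0.png

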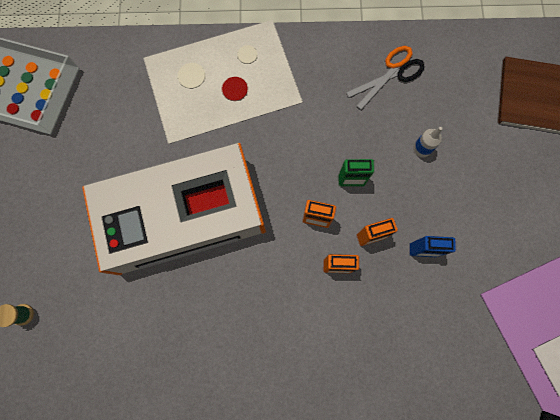

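View pics/side0.png

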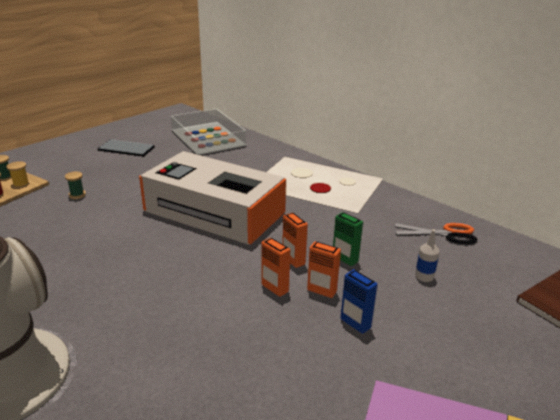

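The top view shows the bay at about (205,196), and orange cartridges at (320,212), (378,231) and (343,263). The last of these looks nearest to the base. I'll zoom in to get corners.

```bash
python3 - <<'E'
import cv2,numpy as np
a=cv2.imread("pics/top0.png");b=cv2.imread("pics/side0.png")
f=lambda i,x,y,w,h,s:cv2.resize(i[y:y+h,x:x+w],None,fx=s,fy=s,interpolation=cv2.INTER_CUBIC)
o=np.zeros((600,800,3),np.uint8)
t=f(a,160,160,100,70,8);o[:300,:400]=t[:300*1,:400] if 0 else f(a,165,165,80,60,5)
o[:300,400:]=f(a,315,245,50,37.5.__int__(),8)[:300,:400] if 0 else cv2.resize(a[245:282,318:368],(400,300),interpolation=cv2.INTER_CUBIC)
o[300:,:400]=f(b,240,230,80,60,5) if 0 else cv2.resize(b[235:301,246:334],(400,300),interpolation=cv2.INTER_CUBIC)
o[300:,400:]=cv2.resize(b[160:205,200:260],(400,300),interpolation=cv2.INTER_CUBIC)
cv2.imwrite("pics/crop.png",o)
E
```

```text
(no output)
```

View pics/crop.png

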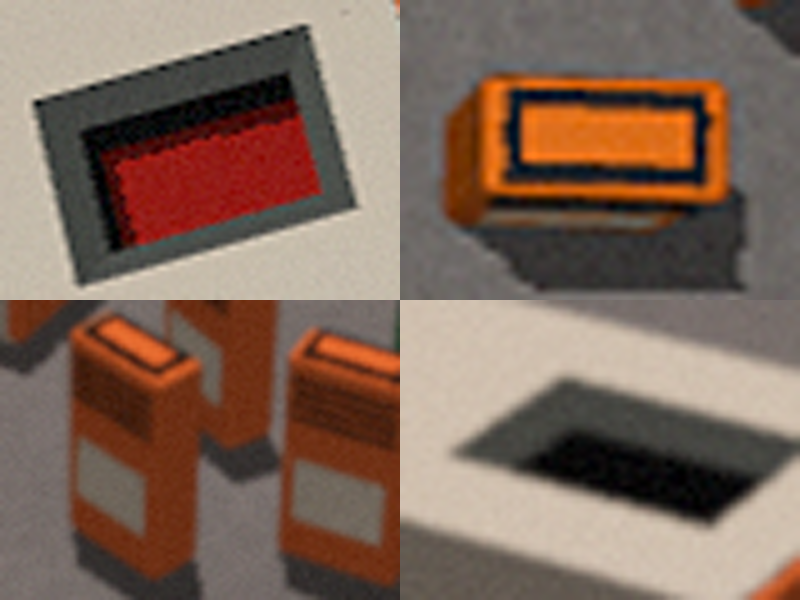

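The crop shows the funnel corners at (34,101), (306,26), (356,208) and (79,287). The target's top-face corners are at (82,75), (328,80), (328,203) and (80,200) in its panel.

```bash
cat >h.py <<'E'
import numpy as np
def ray(c,p,z):
    K,R,t=c["camera_matrix"],c["R"],c["t"]
    d=R.T@np.linalg.inv(K)@[p[0],p[1],1];o=-R.T@t
    return (o+d*(z-o[2])/d[2])[:2]
def proj(c,X):
    q=c["camera_matrix"]@(c["R"]@np.asarray(X)+c["t"]);return q[:2]/q[2]
def rect(c,P,z):
    W=np.array([ray(c,p,z) for p in P]);m=W.mean(0)
    e=W[1]-W[0]+W[2]-W[3];e/=np.linalg.norm(e)   # long axis
    return m,np.degrees(np.arctan2(e[1],e[0])),[np.linalg.norm(W[i]-W[i-1]).round(4) for i in range(4)]
E
python3 - <<'E'
import pickle,numpy as np
from h import *
c=pickle.load(open("pics/top0.pkl","rb"));s=pickle.load(open("pics/side0.pkl","rb"))
B=[(165+(x+.5)/5-.5,165+(y+.5)/5-.5) for x,y in((34,101),(306,26),(356,208),(79,287))]
C=[(318+(x+.5)/8-.5,245+(y+.5)/8.108-.5) for x,y in((82,75),(328,80),(328,203),(80,200))]
b=rect(c,B,.095);o=rect(c,C,.1);print("bay",b,"cart",o)
for p in((320,211),(378,231),(343,263)):
    q=ray(c,p,.1);print(p,q,np.linalg.norm(q))
for m,z in((b[0],.095),(o[0],.1)):print("side px",proj(s,[*m,z]))
# side estimates
S=[(200+(x+.5)*60/400-.5,160+(y+.5)*45/300-.5) for x,y in((52,156),(168,76),(430,146))]
print([ray(s,p,.095) for p in S[:2]],[ray(c,p,.095) for p in B])
T=[(246+(x+.5)*.22-.5,235+(y+.5)*.22-.5) for x,y in((70,28),(115,10),(202,65),(155,92))]
print("side cart",rect(s,T,.1))
E
```

```text
bay (array([0.57822848, 0.09681261]), np.float64(-74.87649221022028), [np.float64(0.0715), np.float64(0.1021), np.float64(0.071), np.float64(0.1022)]) cart (array([ 0.45393193, -0.14883201]), np.float64(-92.02339814750633), [np.float64(0.0266), np.float64(0.0534), np.float64(0.0262), np.float64(0.0535)])
(320, 211) [ 0.54445268 -0.11215538] 0.5558844735302929
(378, 231) [ 0.50652457 -0.21278764] 0.5494048820825429
(343, 263) [ 0.45176197 -0.1485155 ] 0.4755478260242903
side px [234.54866238 181.70198902]
side px [275.12604147 244.32486153]
[array([0.5304275 , 0.13448485]), array([0.59930866, 0.15367335])] [array([0.59940374, 0.15540675]), array([0.62583794, 0.05681087]), array([0.55727096, 0.03819874]), array([0.53040127, 0.13683409])]
side cart (array([ 0.4520698 , -0.15101553]), np.float64(-4.487580008547665), [np.float64(0.0563), np.float64(0.0229), np.float64(0.0527), np.float64(0.0269)])
```

Both views agree. The cartridge is at about (0.453,-0.149) with its thickness along -2°. The bay is at (0.578,0.097) with its x axis at +15°. Next I move across, then turn.

Call:
{"api": "send_rows", "payload": {
  "plan": [
    [37,33,0,0,0,0,60],
    [37,33,0,0,0,0,60],
    [37,33,0,0,0,0,60],
    [37,33,0,0,0,0,60],
    [37,33,0,0,0,0,60],
    [37,33,0,0,0,0,60],
    [37,33,0,0,0,0,60],
    [37,33,0,0,0,0,60],
    [37,33,0,0,0,0,60],
    [37,33,0,0,0,0,60],
    [0,0,0,0,0,0.137,60],
    [0,0,0,0,0,0.137,60]
  ]
}}

```text
clock: 1.6
eef_pos: [0.4286, 0.1998, 0.2309]
tcp_rot: [0.967, -0.255, -0.0, 0.0]
wrist_force: [-0.2, -0.4, 0.4]
grip_width: 0.708
```

Call:
{"api": "send_rows", "payload": {
  "plan": [
    [0,0,0,0,0,0.137,60],
    [0,0,0,0,0,0.137,60],
    [0,0,0,0,0,0.137,60],
    [0,0,0,0,0,0.137,60],
    [0,0,0,0,0,0.137,60],
    [0,0,0,0,0,0.137,60],
    [0,0,0,0,0,0.137,60],
    [0,0,0,0,0,0.137,60],
    [0,0,0,0,0,0,60]
  ]
}}

```text
clock: 2.72
eef_pos: [0.4282, 0.2007, 0.231]
tcp_rot: [-0.696, 0.718, 0.0, -0.0]
wrist_force: [0.0, -0.2, 0.2]
grip_width: 0.701
```

```bash
cat >>h.py <<'E'
from scipy.spatial.transform import Rotation as Ro
def delta(s,xyz,yawy):
    """tool-frame shift (mm) to xyz, wz to bring tool y to world angle yawy deg (mod 180), and tilt"""
    R=Ro.from_quat(s["tcp_rot"]).as_matrix();y=np.degrees(np.arctan2(R[1,1],R[0,1]))
    d=(yawy-y+90)%180-90
    print("t",round(s["clock"],2),"pos",s["eef_pos"].round(4),"yangle",y.round(2),"z",R[:,2].round(4),"F",s["wrist_force"].round(1),"g",round(s["grip_width"]*85.4,1),"q",np.round(s["joint_positions"],2))
    print("shift",(R.T@(np.array(xyz)-s["eef_pos"])*1e3).round(1),"wz",np.radians(-d).round(4))
E
python3 -c "
from workcell import bot
from h import *
delta(bot.state(),[.453,-.1495,.23],-2.2)"
```

```text
t 2.73 pos [0.4282 0.2007 0.231 ] yangle 178.14 z [-7.e-04 -4.e-04 -1.e+00] F [ 0.  -0.2  0.2] g 59.9 q [ 0.78  0.12 -0.35 -0.   -1.1  -0.82]
shift [349.2 -36.2   1.1] wz 0.0059
```

Call:
{"api": "send_rows", "payload": {
  "plan": [
    [35,-3.6,0,0,0,0,60],
    [35,-3.6,0,0,0,0,60],
    [35,-3.6,0,0,0,0,60],
    [35,-3.6,0,0,0,0,60],
    [35,-3.6,0,0,0,0,60],
    [35,-3.6,0,0,0,0,60],
    [35,-3.6,0,0,0,0,60],
    [35,-3.6,0,0,0,0,60],
    [35,-3.6,0,0,0,0,60],
    [34,-3.6,0,0,0,0.006,60],
    [0,0,40,0,0,0,60],
    [0,0,40,0,0,0,60]
  ]
}}

```text
clock: 4.22
eef_pos: [0.4526, -0.1498, 0.1506]
tcp_rot: [-0.693, 0.721, -0.0, 0.001]
wrist_force: [1.2, -0.4, -0.8]
grip_width: 0.7
```

```bash
python3 - <<'E'
from workcell import bot
from h import *
import cv2
delta(bot.state(),[.453,-.1495,.067],-2.2)
a=bot.camera("side")["img"][190:330,200:400];b=bot.camera("top")["img"][170:310,250:450]
cv2.imwrite("pics/pre.png",cv2.resize(np.hstack([a,b]),None,fx=2,fy=2))
E
```

```text
t 4.22 pos [ 0.4526 -0.1498  0.1506] yangle 177.78 z [ 1.4e-03  2.0e-04 -1.0e+00] F [ 1.2 -0.4 -0.8] g 59.8 q [ 0.02  0.21 -0.46 -0.   -0.89 -0.06]
shift [-0.3 -0.2 83.6] wz -0.0004
```

View pics/pre.png

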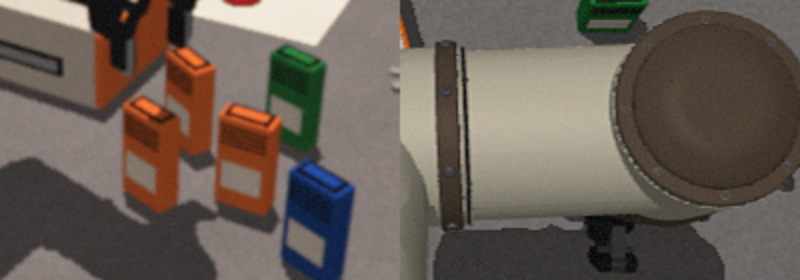

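The side view (left half) shows the fingers straddling the target's top at about (150,105). I go down and grip.

Call:
{"api": "send_rows", "payload": {
  "plan": [
    [0,0,28,0,0,0,60],
    [0,0,28,0,0,0,60],
    [0,0,27.5,0,0,0,60],
    [0,0,0,0,0,0,60],
    [0,0,0,0,0,0,15],
    [0,0,0,0,0,0,15],
    [0,0,0,0,0,0,15],
    [0,0,0,0,0,0,15],
    [0,0,0,0,0,0,15],
    [0,0,0,0,0,0,15]
  ]
}}

```text
clock: 5.58
eef_pos: [0.4542, -0.1493, 0.0696]
tcp_rot: [-0.693, 0.721, -0.002, 0.001]
wrist_force: [-0.8, 0.9, 7.1]
grip_width: 0.296
```

```bash
python3 -c "
from workcell import bot
from h import *
delta(bot.state(),[.453,-.1495,.23],-2.2)"
```

```text
t 5.58 pos [ 0.4542 -0.1493  0.0696] yangle 177.77 z [ 3.9e-03 -5.0e-04 -1.0e+00] F [-0.8  0.9  7.1] g 25.3 q [ 0.02  0.33 -0.56  0.   -0.68 -0.06]
shift [   0.3    0.5 -160.4] wz -0.0006
```

Call:
{"api": "send_rows", "payload": {
  "plan": [
    [0,0,-15,0,0,0,15],
    [0,0,-35,0,0,0,15],
    [0,0,-40,0,0,0,15],
    [0,0,-40,0,0,0,15],
    [0,0,-40,0,0,0,15],
    [0,0,0,0,0,-0.1,15],
    [0,0,0,0,0,-0.1,15],
    [0,0,0,0,0,-0.102,15],
    [0,0,0,0,0,0,15]
  ]
}}

```text
clock: 6.7
eef_pos: [0.4521, -0.1491, 0.2378]
tcp_rot: [0.793, -0.609, -0.0, -0.0]
wrist_force: [0.1, 0.7, -0.9]
grip_width: 0.294
```

```bash
python3 -c "
from workcell import bot
from h import *
delta(bot.state(),[.578,.0965,.23],15.1)"
```

```text
t 6.7 pos [ 0.4521 -0.1491  0.2378] yangle -165.06 z [-2.e-04  4.e-04 -1.e+00] F [ 0.1  0.7 -0.9] g 25.1 q [ 0.02  0.12 -0.33 -0.   -1.12  0.24]
shift [-204.9 -184.9    7.9] wz -0.0028
```

Call:
{"api": "send_rows", "payload": {
  "plan": [
    [-15,-13.5,0,0,0,0,15],
    [-22,-20,0,0,0,0,15],
    [-22,-20,0,0,0,0,15],
    [-22,-20,0,0,0,0,15],
    [-22,-20,0,0,0,0,15],
    [-22,-20,0,0,0,0,15],
    [-22,-20,0,0,0,0,15],
    [-22,-20,0,0,0,0,15],
    [-22,-20,0,0,0,0,15],
    [-14,-11.5,0,0,0,0,15],
    [0,0,25,0,0,0,15],
    [0,0,20,0,0,0,15]
  ]
}}

```text
clock: 8.2
eef_pos: [0.5779, 0.0971, 0.1919]
tcp_rot: [0.793, -0.609, -0.0, 0.0]
wrist_force: [-0.1, -0.1, -1.1]
grip_width: 0.292
```

```bash
python3 - <<'E'
from workcell import bot
from h import *
import cv2
delta(bot.state(),[.578,.0965,.12],15.1)
a=bot.camera("side")["img"][90:290,130:330];b=bot.camera("top")["img"][110:310,110:310]
cv2.imwrite("pics/bay.png",cv2.resize(np.hstack([a,b]),None,fx=2,fy=2))
E
```

```text
t 8.2 pos [0.5779 0.0971 0.1919] yangle -165.02 z [-9.e-04 -1.e-04 -1.e+00] F [-0.1 -0.1 -1.1] g 24.9 q [ 0.44  0.35 -0.15 -0.   -1.07 -0.18]
shift [ 0.6 -0.  71.9] wz -0.0021
```

View pics/bay.png

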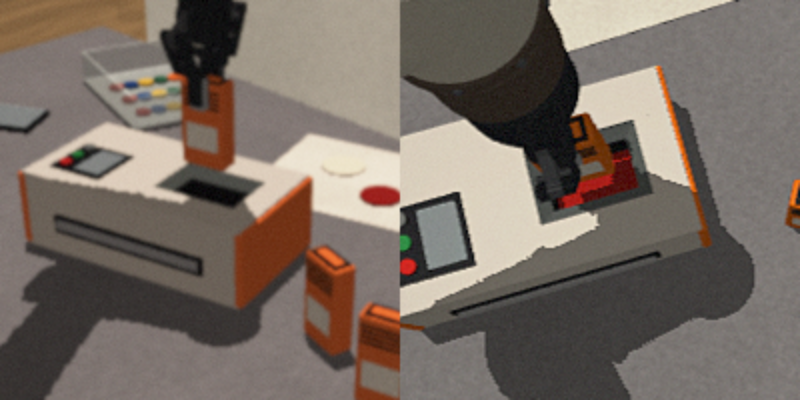

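It is held upright above the bay: the cartridge is at about (208,125) in the left half, with the funnel below it at (210,188). I lower it to just above the tray.

Call:
{"api": "send_rows", "payload": {
  "plan": [
    [0,0,15,0,0,0,15],
    [0,0,15,0,0,0,15],
    [0,0,15,0,0,0,15],
    [0,0,15,0,0,0,15],
    [0,0,4,0,0,0,15],
    [0,0,0,0,0,0,15]
  ]
}}

```text
clock: 9.05
eef_pos: [0.5782, 0.0967, 0.1286]
tcp_rot: [0.793, -0.609, -0.0, 0.0]
wrist_force: [-0.2, 0.9, -0.5]
grip_width: 0.297
```

Call:
{"api": "send_rows", "payload": {
  "plan": [
    [0,0,5,0,0,0,15],
    [0,0,5,0,0,0,15],
    [0,0,5,0,0,0,15],
    [0,0,0,0,0,0,15]
  ]
}}

```text
clock: 9.55
eef_pos: [0.5786, 0.0968, 0.1149]
tcp_rot: [0.794, -0.608, 0.0, -0.0]
wrist_force: [-2.2, 0.2, 6.6]
grip_width: 0.297
```

Call:
{"api": "send_rows", "payload": {
  "plan": [
    [0,0,6,0,0,0,15],
    [0,0,6,0,0,0,15],
    [0,0,5,0,0,0,15],
    [0,0,3,0,0,0,15],
    [0,0,0,0,0,0,15]
  ]
}}

```text
clock: 10.18
eef_pos: [0.5785, 0.0968, 0.0955]
tcp_rot: [0.794, -0.608, 0.001, -0.0]
wrist_force: [-2.0, -0.5, 7.7]
grip_width: 0.296
```

Call:
{"api": "send_rows", "payload": {
  "plan": [
    [0,0,1.5,0,0,0,15],
    [0,0,1.5,0,0,0,15],
    [0,0,0,0,0,0,15]
  ]
}}

```text
clock: 10.55
eef_pos: [0.5786, 0.0968, 0.0926]
tcp_rot: [0.794, -0.608, 0.001, -0.0]
wrist_force: [-1.6, 0.1, 8.8]
grip_width: 0.292
```

Call:
{"api": "send_rows", "payload": {
  "plan": [
    [0,0,1,0,0,0,15],
    [0,0,1,0,0,0,15],
    [0,0,0,0,0,0,15]
  ]
}}

```text
clock: 10.92
eef_pos: [0.5786, 0.0969, 0.0915]
tcp_rot: [0.794, -0.608, 0.001, -0.0]
wrist_force: [-3.7, -0.1, 12.4]
grip_width: 0.296
```

Call:
{"api": "send_rows", "payload": {
  "plan": [
    [0,0,1.5,0,0,0,15],
    [0,0,0,0,0,0,15]
  ]
}}

```text
clock: 11.18
eef_pos: [0.5787, 0.0968, 0.0915]
tcp_rot: [0.794, -0.608, 0.001, -0.0]
wrist_force: [-7.3, 1.4, 18.7]
grip_width: 0.295
```

Call:
{"api": "send_rows", "payload": {
  "plan": [
    [0,0,-3,0,0,0,15],
    [0,0,-3,0,0,0,15],
    [0,0,-3,0,0,0,15],
    [0,0,-2,0,0,0,15],
    [0,0,0,0,0,0,15],
    [0,0,0,0,0,0,15]
  ]
}}

```text
clock: 11.92
eef_pos: [0.5786, 0.0968, 0.1001]
tcp_rot: [0.794, -0.608, 0.001, -0.0]
wrist_force: [-2.7, 1.1, 7.3]
grip_width: 0.294
```

The bottom stop was reached: force rose to 18.7 N with no further travel. I rise the last bit to the catch.

Call:
{"api": "send_rows", "payload": {
  "plan": [
    [0,0,-1,0,0,0,15],
    [0,0,-1,0,0,0,15],
    [0,0,0,0,0,0,15],
    [0,0,0,0,0,0,15]
  ]
}}

```text
clock: 12.42
eef_pos: [0.5785, 0.0968, 0.1017]
tcp_rot: [0.794, -0.608, 0.001, -0.0]
wrist_force: [-1.4, 0.2, 6.7]
grip_width: 0.294
```

Call:
{"api": "send_rows", "payload": {
  "plan": [
    [0,0,-1.5,0,0,0,15],
    [0,0,0,0,0,0,15],
    [0,0,0,0,0,0,15]
  ]
}}

```text
clock: 12.8
eef_pos: [0.5785, 0.0968, 0.1022]
tcp_rot: [0.793, -0.609, 0.0, -0.0]
wrist_force: [-0.1, 0.2, 4.5]
grip_width: 0.293
```

Force is falling, so the catch is taking the load. I release and rise.

Call:
{"api": "send_rows", "payload": {
  "plan": [
    [0,0,-0.5,0,0,0,15],
    [0,0,0,0,0,0,35],
    [0,0,0,0,0,0,50],
    [0,0,0,0,0,0,50],
    [0,0,0,0,0,0,50],
    [0,0,-10,0,0,0,50],
    [0,0,-30,0,0,0,50],
    [0,0,-40,0,0,0,50],
    [0,0,-40,0,0,0,50],
    [0,0,-40,0,0,0,50]
  ]
}}

```text
clock: 14.05
eef_pos: [0.578, 0.0966, 0.2646]
tcp_rot: [0.793, -0.609, 0.0, -0.0]
wrist_force: [0.3, 0.8, -0.1]
grip_width: 0.589
```

Call:
{"api": "send_rows", "payload": {
  "plan": [
    [40,40,0,0,0,0,50],
    [40,40,0,0,0,0,50],
    [40,40,0,0,0,0,50],
    [40,40,0,0,0,0,50],
    [0,0,0,0,0,0,50],
    [0,0,0,0,0,0,50]
  ]
}}

```text
clock: 14.8
eef_pos: [0.4653, -0.0993, 0.2632]
tcp_rot: [0.793, -0.609, 0.001, -0.001]
wrist_force: [-0.2, -0.2, -0.2]
grip_width: 0.581
```

```bash
python3 - <<'E'
from workcell import bot
from h import *
import cv2
delta(bot.state(),[.578,.0965,.12],15.1)
A=bot.camera("side");B=bot.camera("top")
a=A["img"][110:260,130:330];b=B["img"][120:270,110:310]
for h in(.055,.038,.027): # predicted label-side top centre pixel per state, in crop*2
    X=[.578,.0965,.095+h];print(h,((proj(A,X)-[130,110])*2).round(1),((proj(B,X)-[110,120])*2+[400,0]).round(1))
cv2.imwrite("pics/end.png",cv2.resize(np.hstack([a,b]),None,fx=2,fy=2))
E
```

```text
t 14.8 pos [ 0.4653 -0.0993  0.2632] yangle -165.02 z [ 1.8e-03  2.0e-04 -1.0e+00] F [-0.2 -0.2 -0.2] g 49.6 q [ 0.13  0.1  -0.29  0.   -1.18  0.13]
shift [-160.1 -159.2  143.4] wz -0.0021
0.055 [208.1  99.1] [575.  135.7]
0.038 [208.4 113. ] [578.9 140.7]
0.027 [208.6 122. ] [581.4 143.9]
```

View pics/end.png

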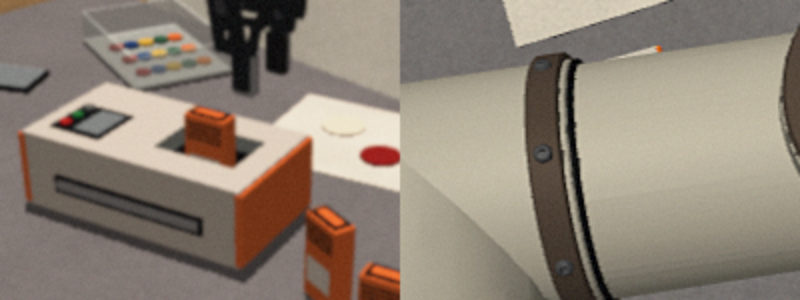

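The side view shows the cartridge upright in the bay, with its top centre at about (211,115). The prediction is (208,113) for caught and (208,99) for up. The hand is clear, so I hand in.

```bash
python3 -c "
from workcell import bot
bot.finish_job()"
```

```text
the job is handed in; nothing more can be done
```

The orange cartridge nearest the base is in the bay and was pushed down once. The catch holds it down and upright, and I handed the job in at about 15 s of the 46 s allowed.

- **Bottom of the push:** the tool stopped at z = 0.0915 m and the force rose from about 9 N to 18.7 N with no further travel. That matches the tray's bottom stop.
- **Catch:** as I let the tray rise, the upward force was still about 6.7 N at the height where I expected the catch. It began falling only about 0.5 mm higher, which is within the calibration error. I released the cartridge there.
- **Final check:** in the side view the cartridge top is within about 3 px of the predicted "caught" position, which is 14 px from "up". The hand is well clear and the wrist force is near zero.
- **Not confirmed:** the arm hid the bay from the top camera in the last picture, so only the side view confirms the final state.

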